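# Slide the signal lamp home into its bench bracket

### The job

Slide the tall signal lamp across the bench into the open aluminium bracket until its round foot is fully home against the back stop, between the two side plates. Push it low down, on its thick black foot, so that it stays upright; do not lift it or take it by its pole or lamps, and leave the short sensor stand where it is.

Things in the scene. Friction and masses are not known exactly. Their poses are not given: they have to be found in the camera images.
- tower: Tall signal lamp, loose, about 0.5 kg, 276 mm tall: black cylindrical foot 90 mm in diameter, 45 mm high; on it a 16 mm aluminium pole (40 mm collar at its root) and a slim stack of three plain white lamps 27 mm wide. Topples if pushed on the pole. Origin: centre of the foot's underside; z up; round, so yaw means nothing.
- bay: Bracket fixed to the bench: U of aluminium plates 35 mm high. Origin: on the bench, where the foot's centre is when fully home and centred. x axis: level, the way the foot slides in, within 15 degrees of world +y; z up. Back stop's face at x = 45.5 mm; side plates' inner faces at y = +-58 mm, from x = -10.5 mm (open mouth) to the stop: 13 mm spare each side; the foot's rear stays outside.
- stand: Short sensor stand, loose bystander: same black foot (90 mm in diameter, 45 mm high) but a short pole with a small black box (30 x 22 x 34 mm) on top, 132 mm tall. Origin: centre of the foot's underside. 120 mm or more from the lamp (centres), nearer to or farther from the robot than it.

How it is judged (in metres and radians):
At the end, for the whole second after the job is handed in: The lamp stands upright (within about 4.5 degrees) and still on the bench with its foot between the bracket's side plates, home against the back stop to within 12 mm (and within 20 mm of the bracket's middle line); the short stand is within 20 mm of where it was (x of tower in the frame of bay between -0.012 and 0.012 m and y of tower in the frame of bay between -0.02 and 0.02 m and angle between tower's own z axis and vertical below 0.08 rad and height (world z) of tower below 0.008 m and linear speed of tower below 0.01 m/s and distance of stand from where it was at the start of the episode below 0.02 m); the robot touches nothing.
It fails at once if the lamp tips by more than about 17 degrees (angle between tower's own z axis and vertical above 0.3 rad).
It fails at once if the lamp is lifted: its foot's centre rises more than 20 mm off the bench (height (world z) of tower above 0.02 m).
It fails at once if the fingers touch the lamp above its foot (contact over 1 N with the grasp point more than 85 mm above the bench) (contact force between tower and the fingers above 1 N and height (world z) of the grasp point above 0.085 m).
It fails at once if the short stand is pushed more than 20 mm or tipped by more than about 17 degrees (distance of stand from where it was at the start of the episode above 0.02 m or angle between stand's own z axis and vertical above 0.3 rad).
It also fails if it takes over 56 s, if anything falls off the work surface, if the arm or the gripper's body presses on something with over 40 N, if the wrist force passes 120 N, or if a joint passes its speed limit or range.

### The arm

A 6-joint arm with a two-finger parallel gripper is mounted at the origin on the work surface. World frame = base frame: x ahead of the robot, y to its left, z up, the work surface at z = 0. Lengths are in mm, angles in degrees, forces in N, time in s.
With the tool pointing down it reaches from about 350 to 850 mm from the base axis. Payload 8.1 kg.
Tool frame: the origin (TCP) lies at the very end of the fingers, on their centre line; the grasp point (between the pads) lies 19 mm behind it; z points along the fingers, y is the direction in which the jaws open and shut (so a half turn about z gives the same grasp; the last joint's range is limited). The gripper opens to 85 mm and grips with 20 to 120 N. Pads are 22 mm wide; open, the fingers measure 114 mm over their backs; the gripper's body (76 mm by 85 mm) begins 54 mm behind the grasp point. The pads swing forward as they close: fully open they stand 13 mm farther back than shut.
Start: joints at [64.721, 7.471, 85.268, -0, 87.261, -4.893], TCP at [208.983, 562.433, 231.292] pointing down, gripper open.
Joint ranges: [-169.43, 169.43], [-51.17, 129.36], [1.28, 143.12], [-76.62, 256.62], [0, 156.53], [-152.29, 152.29]. Speed limits (degrees/s): [136.94, 136.94, 159.86, 180, 180, 180].

### API

Orientations are given as [roll, pitch, yaw] about the fixed x, y, z axes, in that order (R = Rz(yaw) Ry(pitch) Rx(roll)).
In Python, from bench import sensors, viewer, job gives the robot as it stands.
- The arm moves only by the shell command python3 -m pendant 'ROWS' [FORCE]. ROWS is JSON, one flat list of numbers, 5 for each row, row after row: the shift along the world's x, y, z in mm, then the turn about the world's z in rad, then the finger opening in mm, from 0 to 85.4. In form: [x, y, z, twist, hand, x, y, z, twist, hand, ...]. A call has 1 to 12 rows; each row shifts and turns the pose as measured when the row begins; what a row does not reach is not made up. A row lasts 1/12 s, in which the tool goes at most 41.7 mm and 7.16 degrees, less where a joint would pass 70% of its speed; a pose out of reach is approached as far as the arm can. A call with a gripper value outside its range is refused whole. The fingers move at their own pace and stop on an object; FORCE is the grip in N (left out, the last holds). Time passes only in rows, so rows that do not move let the fingers close. It gives the time, the measured TCP pose, the force and the opening at its end, in the units of the state.
- sensors.sense(): the state, without advancing time (a new reading comes with each control period).
- viewer.snapshot(name): name is "scene" or "top"; returns a dict with "frame" (480x640x3 uint8, blue, green, red), "z_map" (480x640 float32, mm along the optical axis (not along the pixel's ray), 0 where there is no reading), "fx", "fy", "cx", "cy" (pixels), "k1" (the pictures are not rectified: a ray, as slopes to the right and down, at radius r is drawn at 1 + k1 r^2 times it, then the intrinsics apply), "view" (4x4, takes a point from world to camera coordinates). Camera axes: x right, y down, z forward; pixel columns grow to the right and rows downward; lengths in mm; the calibration is good to about 2 mm. A picture is of the moment at which its call begins.
- job.hand_in(): hands the job in, once; it reports no verdict.
The state is a dict: "time": time; "joint_pos": joint angles; "qd": joint speeds; "joint_efforts": joint torques, N m; "tool_pos": TCP position; "tcp_rot": TCP orientation; "ft_force": force on the tool from outside, world axes, zero at the start; "wrist_torque": the same for the moment, N m; "finger_gap": finger opening in mm.
Only numpy, scipy, OpenCV 4.12 (cv2) and the standard library are available. Lean on these libraries where they do the work, as an engineer would, in place of code of your own. Each camera call takes 0.05 s, during which the arm holds its last target.

## Working session

There is one attempt and no reset: what is moved stays moved. The work goes in short steps, Python scripts to look and compute and a shell command to move; the robot and the scene stay as the last step left them, time stands still between calls to the robot, and variables do not carry over. Pictures are saved under pics/ and viewed, and the job is handed in when it is done.

```bash
mkdir -p pics; ls; python3 - <<'E'
from bench import sensors,viewer
import cv2,numpy as np
print(sensors.sense())
for n in("scene","top"):
    s=viewer.snapshot(n); cv2.imwrite(f"pics/{n}0.png",s["frame"]); np.savez(f"/tmp/{n}0.npz",**s)
    print(n,s["fx"],s["fy"],s["cx"],s["cy"],s["k1"]);print(np.round(s["view"],3))
E
```

```text
pics
{'time': 0.0, 'joint_pos': array([ 6.47218551e+01,  7.51414519e+00,  8.53305986e+01,  1.22874171e-03,
        8.72609571e+01, -4.89311690e+00]), 'qd': array([ 0.08214102, -0.02075388, -0.05070691, -0.04254543, -0.08900793,
        0.03491665]), 'joint_efforts': array([ 3.14494682e-04, -5.69401360e+01, -5.00551558e+01, -2.08634219e-04,
        1.47506007e-02,  7.64802826e-05]), 'tool_pos': array([208.7313745 , 561.93191717, 230.24182154]), 'tcp_rot': array([-1.79894789e+02, -1.02387435e-02,  1.59614903e+02]), 'ft_force': array([-0.73867443,  0.472245  , -0.29702127]), 'wrist_torque': array([0.0626702 , 0.02296077, 0.02934247]), 'finger_gap': 85.58941746264792}
scene 460.7073954894026 460.7073954894026 317.0401681851283 237.85689193410596 -0.10093226261367363
[[-3.180000e-01  9.480000e-01  6.000000e-03  1.322920e+02]
 [ 7.710000e-01  2.620000e-01 -5.810000e-01 -4.239370e+02]
 [-5.520000e-01 -1.810000e-01 -8.140000e-01  1.019963e+03]
 [ 0.000000e+00  0.000000e+00  0.000000e+00  1.000000e+00]]
top 582.2684816758423 582.2684816758423 320.76514437439135 243.7822724500186 -0.15755478888678573
[[ 4.10000e-02 -9.99000e-01 -3.00000e-03  1.44630e+01]
 [-9.77000e-01 -4.00000e-02 -2.12000e-01  5.95862e+02]
 [ 2.11000e-01  1.20000e-02 -9.77000e-01  8.59215e+02]
 [ 0.00000e+00  0.00000e+00  0.00000e+00  1.00000e+00]]
```

View pics/scene0.png

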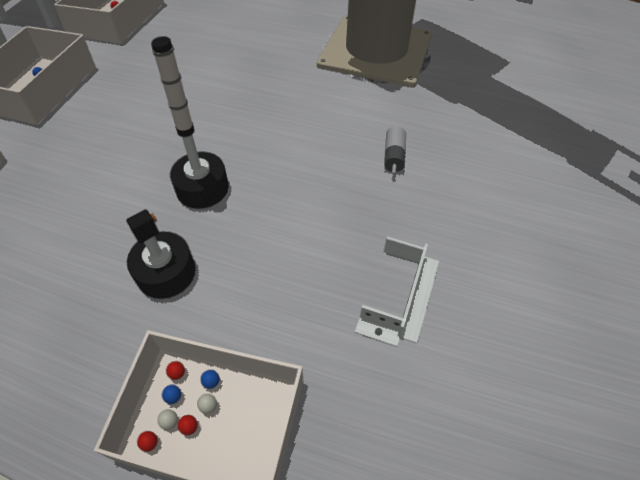

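View pics/top0.png

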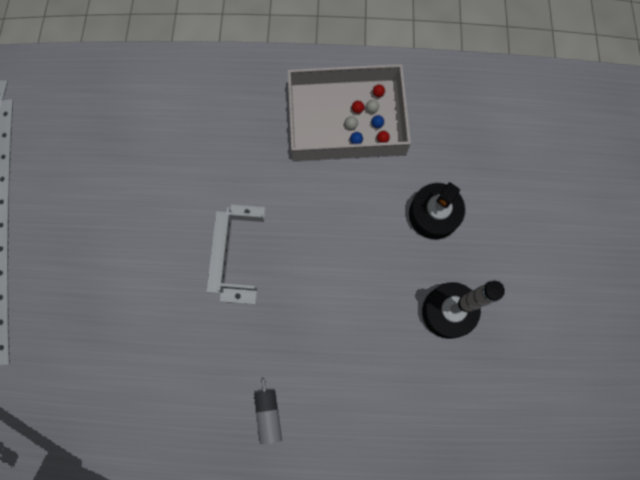

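The scene view shows the lamp foot at about (200,180), the stand at (160,265) and the bracket at (405,290). In the top view they are at (452,310), (437,210) and (235,255), with the bracket mouth facing right (−y). Next I'll measure them in both views.

```bash
cat > h.py <<'E'
import numpy as np,cv2
def undist(s,uv):
    K=np.array([[s["fx"],0,s["cx"]],[0,s["fy"],s["cy"]],[0,0,1.]])
    return cv2.undistortPoints(np.asarray(uv,float).reshape(-1,1,2),K,np.array([float(s["k1"]),0,0,0])).reshape(-1,2)
def onplane(s,uv,z):
    V=np.asarray(s["view"]);R=V[:3,:3];o=-R.T@V[:3,3]
    d=np.c_[undist(s,uv),np.ones(len(uv))]@R
    return o+d*((z-o[2])/d[:,2])[:,None]
def cloud(s):
    V=np.asarray(s["view"]);R=V[:3,:3]
    u,v=np.meshgrid(np.arange(640),np.arange(480));n=undist(s,np.c_[u.ravel(),v.ravel()])
    z=s["z_map"].ravel().astype(float);p=np.c_[n*z[:,None],z]
    w=(p-V[:3,3])@R; w[z==0]=np.nan
    return w.reshape(480,640,3)
def circ(p):
    A=np.c_[2*p,np.ones(len(p))];c=np.linalg.lstsq(A,(p**2).sum(1),rcond=None)[0]
    return c[0],c[1],np.sqrt(c[2]+c[0]**2+c[1]**2)
def feet(s,rois):
    w=cloud(s);hsv=s["frame"].max(2);out=[]
    for (x0,y0,x1,y1) in rois:
        m=np.zeros((480,640),bool);m[y0:y1,x0:x1]=True
        b=m&(hsv<45)&(w[...,2]>38)&(w[...,2]<52)
        P=w[b]; h=cv2.convexHull(P[:,:2].astype(np.float32))[:,0].astype(float)
        out.append((np.round(np.median(P[:,2]),1),np.round(circ(h),1),np.round(cv2.minEnclosingCircle(h.astype(np.float32))[0],1),len(P)))
    return out
E
python3 - <<'E'
from h import *
S={n:dict(np.load(f"/tmp/{n}0.npz")) for n in("scene","top")}
R={"scene":[(165,145,235,212),(122,228,200,302)],"top":[(418,278,485,345),(405,178,470,243)]}
for n in S:
    print(n,feet(S[n],R[n]))
    w=cloud(S[n])
    x0,y0,x1,y1={"scene":(350,230,445,350),"top":(200,195,275,310)}[n]
    P=w[y0:y1,x0:x1].reshape(-1,3);P=P[np.isfinite(P[:,2])]
    print(np.percentile(P[:,2],[5,25,50,75,95,99.5]))
    T=P[(P[:,2]>25)]; print(len(T),T[:,:2].min(0),T[:,:2].max(0), np.histogram(P[:,2],bins=np.arange(-5,45,5)))
    f=S[n]["frame"][y0-10:y1+10,x0-10:x1+10]; cv2.imwrite(f"pics/bay_{n}.png",cv2.resize(f,None,fx=4,fy=4,interpolation=cv2.INTER_CUBIC))
E
```

```text
scene [(np.float64(44.1), array([ 503.4, -175.3,   43.5]), array([ 503.7, -175.7]), 1203), (np.float64(44.2), array([ 670.1, -151.3,   43.8]), array([ 670.2, -151.2]), 1801)]
[-1.64742743 -0.54357385  0.43403434  2.31175945 31.90220616 35.93236194]
798 [517.90438832 139.27208242] [658.99996736 203.96374888] (array([4466, 5423,  206,  142,  142,  179,  175,  432,  191]), array([-5,  0,  5, 10, 15, 20, 25, 30, 35, 40]))
top [(np.float64(42.9), array([ 500.5, -175.6,   43.6]), array([ 500.9, -175.4]), 1538), (np.float64(43.0), array([ 667.6, -152.4,   43.5]), array([ 667.6, -152.5]), 1419)]
[-4.19554642 -2.27754793 -0.82870644  1.10186638 29.37814386 35.38597493]
501 [517.76240199 140.13176868] [657.66767745 203.80551573] (array([5230, 2322,  118,   70,   85,   91,   87,  348,   66]), array([-5,  0,  5, 10, 15, 20, 25, 30, 35, 40]))
```

```bash
python3 - <<'E'
import cv2
for n in("scene","top"):
    print(cv2.imread(f"pics/bay_{n}.png").shape)
E
```

```text
(560, 460, 3)
(540, 380, 3)
```

View pics/bay_scene.png

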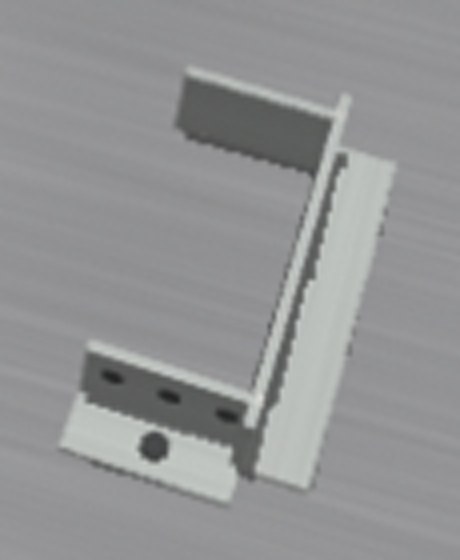

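View pics/bay_top.png

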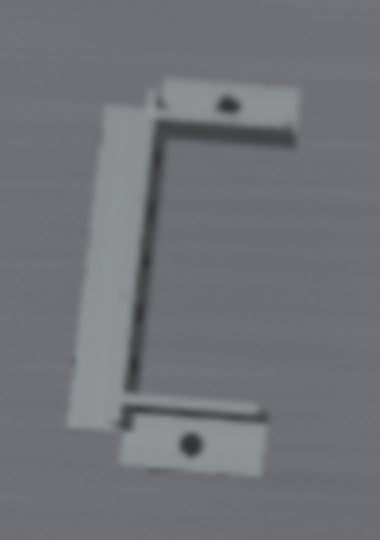

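```bash
python3 - <<'E'
from h import *
S={n:dict(np.load(f"/tmp/{n}0.npz")) for n in("scene","top")}
s=S["scene"]
px=np.array([[187,72],[333,115],[345,97],[248,425],[90,343],[245,400]])/4+[340,220]
a=onplane(s,px-0.4,35);print(a.round(1))
t=S["top"]
px=np.array([[156,95],[128,400],[258,404],[295,137]])/4+[190,185]
print(onplane(t,px-0.4,35).round(1))
for n in S:
    w=cloud(S[n]);x0,y0,x1,y1={"scene":(350,230,445,350),"top":(200,195,275,310)}[n]
    P=w[y0:y1,x0:x1].reshape(-1,3);P=P[P[:,2]>30][:,:2].astype(np.float32)
    r=cv2.minAreaRect(P);print(n,r,cv2.boxPoints(r).round(1))
    best=P
    for k in range(10):
        B=P[P[:,1]>180] if k==0 else P[np.abs((P-c)@nrm)<4]
        vx,vy,cx,cy=cv2.fitLine(B,cv2.DIST_HUBER,0,.01,.01).ravel();c=np.array([cx,cy]);nrm=np.array([-vy,vx])
    print("stop line",c,np.degrees(np.arctan2(vy,vx)),len(B))
    q=(P-c)@np.array([vx,vy]); print(np.percentile(q,[0,1,99,100]))
E
```

```text
[[526.8 144.4  35. ]
 [528.3 199.4  35. ]
 [519.  202.   35. ]
 [657.5 196.7  35. ]
 [645.1 140.   35. ]
 [649.1 193.8  35. ]]
[[655.1 195.2  35. ]
 [526.8 197.   35. ]
 [527.5 144.   35. ]
 [639.3 135.9  35. ]]
scene ((587.1699829101562, 171.58872985839844), (60.15432357788086, 140.78643798828125), 87.90910339355469) [[515.7 144.1]
 [656.4 139. ]
 [658.6 199.1]
 [517.9 204.2]]
stop line [592.9666  199.29523] -2.1379251 283
[-75.17655945 -71.21537827  63.1524556   65.61167908]
top ((586.4307861328125, 172.4594268798828), (59.089012145996094, 139.85452270507812), 87.26937103271484) [[515.2 146.3]
 [654.9 139.6]
 [657.7 198.6]
 [518.  205.3]]
stop line [587.4883  198.82181] -2.3783162 243
[-69.73625946 -67.39190048  68.8170253   70.14268494]
```

Measured so far:
- Lamp at about (502, −175.5).
- Stand at (669, −152).
- Bay origin at about (586.5, 152), with its axis at (0.04, 0.999).

The tool's jaw axis already points about 20° off +y. So I'll push with the back of the leading finger, gripper open, which keeps the gripper body well away from the pole.

```bash
python3 -m pendant '[14,-38,8,0,85, 14,-38,8,0,85, 14,-38,8,0,85, 14,-38,8,0,85, 14,-38,8,0,85, 14,-38,8,0,85, 14,-38,8,0,85, 14,-38,8,0,85, 14,-38,8,0,85, 14,-38,8,0,85, 14,-38,8,0,85, 14,-38,8,0,85]'
```

```text
time: 1.1
tool_pos: [367.9, 98.2, 314.6]
tcp_rot: [-178.9, -0.4, 160.4]
ft_force: [1.0, 0.1, -0.6]
finger_gap: 84.9
```

```bash
python3 -m pendant '[8,-33,2,0,85, 8,-33,2,0,85, 8,-33,2,0,85, 8,-33,2,0,85, 8,-33,2,0,85, 8,-33,2,0,85, 8,-33,2,0,85, 8,-33,2,0,85, 8,-33,2,0,85, 8,-33,2,0,85, 8,-33,2,0,85, 8,-33,2,0,85]'
```

```text
time: 2.1
tool_pos: [463.0, -320.8, 337.8]
tcp_rot: [-179.0, -0.3, 160.1]
ft_force: [1.4, -0.8, 1.3]
finger_gap: 85.3
```

```bash
python3 -m pendant '[-1,1,-26,0,85, -1,1,-26,0,85, -1,1,-26,0,85, -1,1,-26,0,85, -1,0,-26,0,85, -1,0,-26,0,85, -1,0,-26,0,85, -1,0,-26,0,85, -1,0,-26,0,85, 0,0,-26,0,85, 0,0,-20,0,85, 0,0,-10,0,85]'
python3 - <<'E'
from bench import viewer
import cv2
for n in("scene","top"):
    cv2.imwrite(f"pics/{n}1.png",viewer.snapshot(n)["frame"])
E
```

```text
time: 3.1
tool_pos: [449.9, -323.7, 31.6]
tcp_rot: [-179.0, -0.5, 159.6]
ft_force: [-0.3, -0.3, -0.7]
finger_gap: 84.8
```

View pics/top1.png

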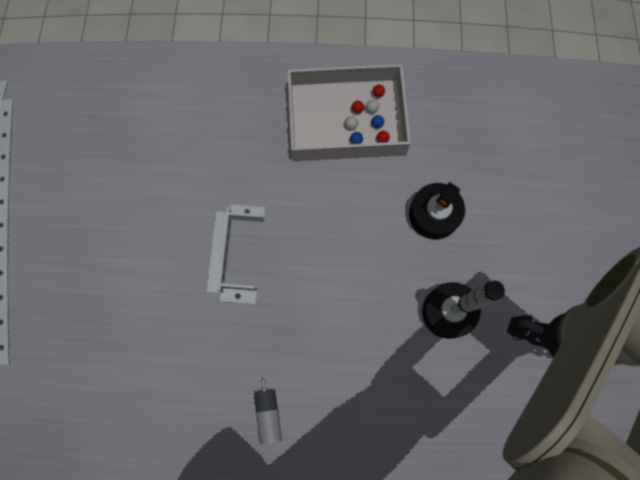

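View pics/scene1.png

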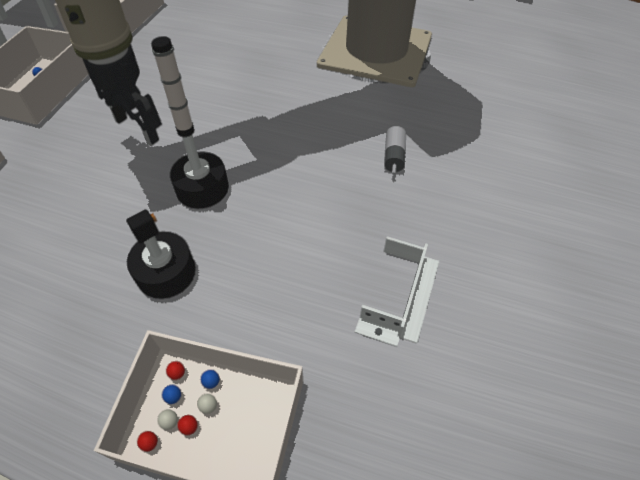

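```bash
python3 -m pendant '[0,0,-10,0,85, 1,3,-8,0,85, 2,5,0,0,85, 2,6,0,0,85, 2,6,0,0,85, 2,6,0,0,85, 2,6,0,0,85, 2,5,0,0,85, 1,4,0,0,85, 0,0,0,0,85]'
```

```text
time: 4.03
tool_pos: [470.7, -281.1, 20.9]
tcp_rot: [-178.8, 0.1, 159.6]
ft_force: [-0.1, 0.4, 0.6]
finger_gap: 84.9
```

```bash
python3 -m pendant '[0,0,-6,0,85, 0,0,-5,0,85, 0,0,0,0,85]'; python3 -c "
from bench import viewer
from h import *
n='scene'
s=viewer.snapshot(n);f=s['frame'][80:230,60:260];cv2.imwrite('pics/s2.png',cv2.resize(f,None,fx=3.5,fy=3.5,interpolation=2))
w=cloud(s);np.save('/tmp/w.npy',w)
P=w[60:180,60:200].reshape(-1,3);d=(P[:,:2]-[471,-281]);q=P[(np.hypot(*d.T)<75)&(P[:,2]>8)];print(np.percentile(q[:,2],[0,.5,2,5,10]))
a=(q[:,:2]-[471,-281])@[0.349,0.937];print(np.percentile(a[q[:,2]<50],[0,2,50,98,100]))
"
```

```text
time: 4.28
tool_pos: [471.3, -281.1, 9.5]
tcp_rot: [-178.8, 0.2, 159.7]
ft_force: [-0.1, 0.2, 0.3]
finger_gap: 85.2
[21.98340018 26.44306401 35.15276986 44.50824272 67.87249976]
[-47.62820899 -45.48112665  49.75469606  73.36599392  74.59731142]
```

View pics/s2.png

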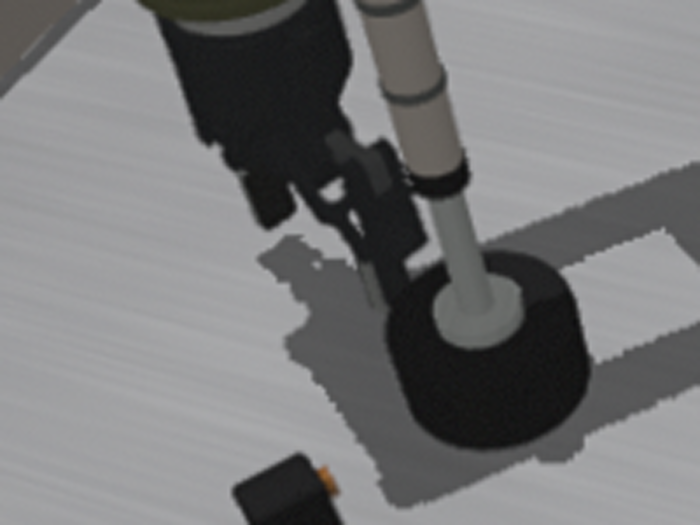

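The open fingertips are about 22 mm above the bench, so they'll bear on the foot (45 mm high), and the gripper body is clear of the pole. Pushing now.

```bash
python3 -m pendant '[2,6,0,0,85, 2,6,0,0,85, 2,6,0,0,85, 2,6,0,0,85, 2,6,0,0,85, 2,6,0,0,85, 2,6,0,0,85, 2,6,0,0,85, 2,6,0,0,85, 0,0,0,0,85]'
cat > look.py <<'E'
from bench import viewer,sensors
from h import *
import sys
st=sensors.sense();t=st["tool_pos"]
k=sys.argv[1]
for n in("scene","top"):
    s=viewer.snapshot(n);w=cloud(s);g=s["frame"].max(2)
    cv2.imwrite(f"pics/{n}_{k}.png",s["frame"])
    # collar (light, 40 mm dia) and black foot top around expected place
    for name,c in (("lamp",np.array([float(sys.argv[2]),float(sys.argv[3])])),("stand",np.array([668.5,-152]))):
        d=np.hypot(w[...,0]-c[0],w[...,1]-c[1])
        m=(d<62)&(w[...,2]>39)&(w[...,2]<49)&(g<45)
        m=m.astype(np.uint8);nn,l,stt,_=cv2.connectedComponentsWithStats(m)
        i=1+np.argmax(stt[1:,4]);P=w[l==i]
        h=cv2.convexHull(P[:,:2].astype(np.float32))[:,0].astype(float)
        r=circ(h)
        for _ in range(3):
            e=np.abs(np.hypot(h[:,0]-r[0],h[:,1]-r[1])-r[2]);h2=h[e<max(1.5,np.median(e)*2)]
            r=circ(h2)
        print(n,name,np.round(r,1),len(P))
        if name=="lamp":
            L=(w[...,2]>150)&(w[...,2]<300)&(d<30)
            if L.sum()>30:
                Q=w[L];print("   upper lamps mean",Q[:,:2].mean(0).round(1), "near top",np.median(Q[Q[:,2]>260][:,:2],0).round(1))
print(t.round(1),st["ft_force"].round(1),st["time"])
E
python3 look.py 3 515 -140
```

```text
time: 5.17
tool_pos: [490.3, -223.3, 9.7]
tcp_rot: [-178.6, 0.2, 159.6]
ft_force: [0.2, -1.7, -0.2]
finger_gap: 85.0
scene lamp [ 519.9 -123.6   44.3] 1367
   upper lamps mean [ 525.4 -119.5] near top [ 524.2 -120.7]
scene stand [ 670.3 -151.1   43.5] 1764
top lamp [ 518.1 -123.9   44.5] 1482
   upper lamps mean [ 514.8 -120. ] near top [ 516.9 -122.3]
top stand [ 667.4 -152.2   43.3] 1379
[ 490.3 -223.3    9.7] [ 0.2 -1.7 -0.2] 5.1667
```

```bash
python3 -m pendant '[-3,-4,0,0,85, -5,0,0,0,85, 2,6,0,0,85, 2,6,0,0,85, 2,6,0,0,85, 2,6,0,0,85, 2,6,0,0,85, 2,6,0,0,85, 2,6,0,0,85, 2,6,0,0,85, 2,6,0,0,85, 2,6,0,0,85]'
python3 look.py 4 535 -75
```

```text
time: 6.27
tool_pos: [502.3, -164.4, 9.9]
tcp_rot: [-178.5, 0.2, 159.5]
ft_force: [-1.0, -3.6, 0.3]
finger_gap: 84.9
scene lamp [538.3 -67.1  44.7] 1481
   upper lamps mean [545.2 -63.8] near top [544.4 -64.5]
scene stand [ 670.3 -151.3   43.7] 1758
top lamp [537.9 -66.3  44.5] 1438
   upper lamps mean [534.2 -63.7] near top [536.9 -65.5]
top stand [ 667.4 -152.2   43.2] 1202
[ 502.3 -164.4    9.9] [-1.  -3.6  0.3] 6.2667
```

```bash
python3 -m pendant '[2.2,6,0,0,85, 2.2,6,0,0,85, 2.2,6,0,0,85, 2.2,6,0,0,85, 2.2,6,0,0,85, 2.2,6,0,0,85, 2.2,6,0,0,85, 2.2,6,0,0,85, 2.2,6,0,0,85, 2.2,6,0,0,85, 2.2,6,0,0,85, 2.2,6,0,0,85]'
python3 look.py 5 563 10
```

```text
time: 7.37
tool_pos: [530.8, -85.6, 9.8]
tcp_rot: [-178.5, 0.1, 159.5]
ft_force: [-2.1, -3.4, 0.3]
finger_gap: 85.0
scene lamp [568.6  11.3  43.6] 1680
   upper lamps mean [574.3  14.1] near top [572.9  12.9]
scene stand [ 670.2 -151.2   43.7] 1758
top lamp [567.   12.2  44.3] 1250
   upper lamps mean [562.2  12.7] near top [565.1  12.4]
top stand [ 714.5 -133.5   29.5] 251
[530.8 -85.6   9.8] [-2.1 -3.4  0.3] 7.3667
```

```bash
python3 -m pendant '[2.2,6,0,0,85, 2.2,6,0,0,85, 2.2,6,0,0,85, 2.2,6,0,0,85, 2.2,6,0,0,85, 2,5,0,0,85, 0,0,0,0,85, -3,-8,0,0,85,-3,-8,0,0,85,0,0,0,0,85]'
python3 look.py 6 580 50
```

```text
time: 8.3
tool_pos: [538.9, -62.5, 9.6]
tcp_rot: [-178.6, 0.1, 159.6]
ft_force: [1.3, 0.5, 0.3]
finger_gap: 85.0
scene lamp [582.6  49.8  43.7] 1788
   upper lamps mean [588.7  52. ] near top [587.6  50.6]
scene stand [ 670.3 -151.3   43.7] 1751
top lamp [579.9  50.   43.4] 1325
   upper lamps mean [575.8  48.5] near top [578.8  48.8]
top stand [ 708.9 -140.7   21.2] 210
[538.9 -62.5   9.6] [1.3 0.5 0.3] 8.3
```

View pics/top_6.png

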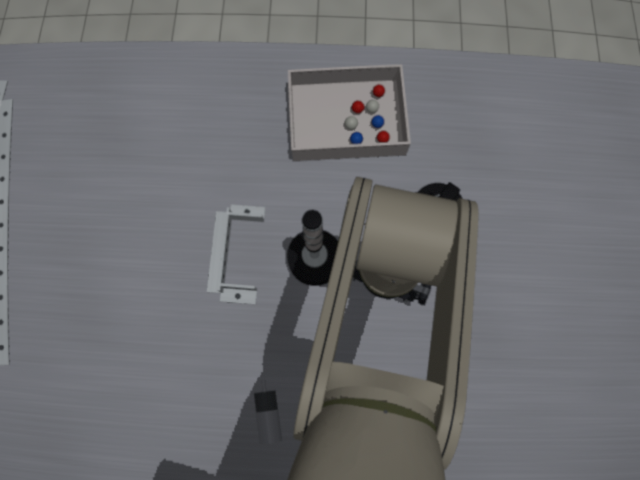

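```bash
python3 -m pendant '[12,-1,0,0.105,85, 13,0,0,0.105,85, 10,0,0,0.1,85, 0,0,0,0,85]'
python3 look.py 7 580 50
```

```text
time: 8.73
tool_pos: [574.5, -63.6, 9.6]
tcp_rot: [-178.7, 0.1, 177.9]
ft_force: [0.2, 0.1, -1.0]
finger_gap: 85.4
scene lamp [582.7  50.   43.6] 1765
   upper lamps mean [588.8  52. ] near top [587.6  50.6]
scene stand [ 670.3 -151.4   43.6] 1755
top lamp [580.7  49.7  43.7] 1111
   upper lamps mean [575.8  48.6] near top [578.8  48.9]Traceback (most recent call last):
  File "look.py", line 14, in <module>
    i=1+np.argmax(stt[1:,4]);P=w[l==i]
        ~~~~~~~~~^^^^^^^^^^^
    return _wrapfunc(a, 'argmax', axis=axis, out=out, **kwds)
    return bound(*args, **kwds)
ValueError: attempt to get argmax of an empty sequence
```

```bash
python3 -m pendant '[3,3,0,0,85, 0.3,6,0,0,85, 0.3,6,0,0,85, 0.3,6,0,0,85, 0.3,6,0,0,85, 0.3,6,0,0,85, 0.3,6,0,0,85, 0.3,6,0,0,85, 0.3,6,0,0,85, 0.3,6,0,0,85]'
sed -i 's/        i=1+np/        if nn<2: continue\n        i=1+np/' look.py; python3 look.py 8 583 95
```

```text
time: 9.67
tool_pos: [576.1, -3.0, 8.8]
tcp_rot: [-178.5, -0.1, 176.8]
ft_force: [-0.8, -4.1, -0.2]
finger_gap: 84.7
scene lamp [584.8  99.9  43.3] 1786
   upper lamps mean [591.3 100.8] near top [589.8 100.2]
scene stand [ 670.3 -151.2   43.6] 1755
top lamp [582.4 103.   42. ] 393
   upper lamps mean [579.6 103.2] near top [581.3 102.3]
top stand [ 667.2 -152.5   43.1] 1308
[576.1  -3.    8.8] [-0.8 -4.1 -0.2] 9.6667
```

View pics/scene_8.png

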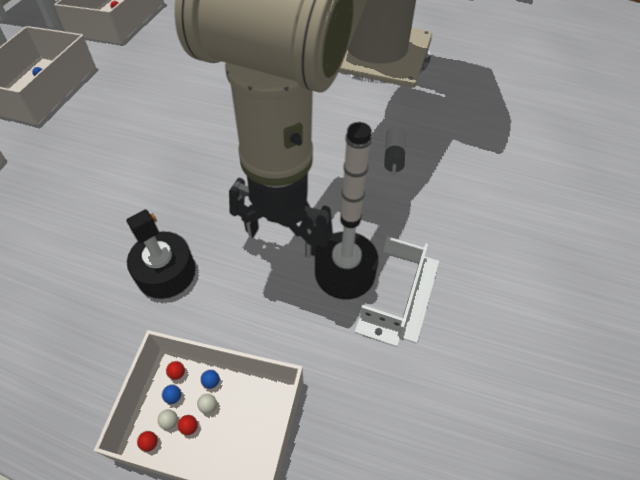

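The lamp foot is at about (345,265) in the picture, centred on the bracket mouth. About 52 mm remains.

```bash
python3 -m pendant '[0.4,6,0,0,85, 0.4,6,0,0,85, 0.4,6,0,0,85, 0.4,6,0,0,85, 0.4,6,0,0,85, 0.4,5,0,0,85, 0,0,0,0,85]'
python3 look.py 9 585 140
```

```text
time: 10.35
tool_pos: [578.7, 35.9, 8.7]
tcp_rot: [-178.5, -0.1, 176.8]
ft_force: [0.4, -2.4, 1.4]
finger_gap: 84.9
scene lamp [587.3 138.5  43.8] 1860
   upper lamps mean [593.8 138.9] near top [592.2 138.8]
scene stand [ 670.3 -151.2   43.6] 1743
top lamp [576.1 128.9  31.9] 281
   upper lamps mean [584.5 143. ] near top [584.9 142.6]
top stand [ 667.4 -152.3   43.2] 1382
[578.7  35.9   8.7] [ 0.4 -2.4  1.4] 10.35
```

```bash
python3 -m pendant '[0.1,3,0,0,85, 0.1,3,0,0,85, 0.1,3,0,0,85, 0,0,0,0,85]'; python3 -m pendant '[0,2.5,0,0,85, 0,2.5,0,0,85]'
```

```text
time: 10.78
tool_pos: [578.9, 44.3, 8.7]
tcp_rot: [-178.5, -0.1, 176.8]
ft_force: [-0.1, -0.8, -0.3]
finger_gap: 85.0
time: 10.95
tool_pos: [579.0, 49.1, 8.8]
tcp_rot: [-178.5, -0.1, 176.7]
ft_force: [0.4, -4.7, 0.8]
finger_gap: 84.6
```

```bash
python3 -m pendant '[0,2.5,0,0,85, 0,0,0,0,85]'; python3 -m pendant '[0,2,0,0,85, 0,0,0,0,85]';python3 look.py 10 586 151
```

```text
time: 11.12
tool_pos: [579.0, 50.0, 8.9]
tcp_rot: [-178.3, -0.1, 176.7]
ft_force: [-0.1, -3.1, 0.5]
finger_gap: 85.2
time: 11.28
tool_pos: [579.0, 49.8, 9.2]
tcp_rot: [-178.1, -0.1, 176.7]
ft_force: [-0.6, -0.2, 0.1]
finger_gap: 84.9
scene lamp [588.2 152.7  44. ] 1891
   upper lamps mean [594.5 152.9] near top [592.9 152.9]
scene stand [ 670.4 -151.1   43.4] 1749
top lamp [574.9 141.9  30.2] 344
   upper lamps mean [586.1 161.1] near top [586.1 161.1]
top stand [ 667.4 -152.2   43.5] 1378
[579.   49.8   9.2] [-0.6 -0.2  0.1] 11.2833
```

```bash
python3 -m pendant '[0,4,0,0,85, 0,4,0,0,85]'; python3 -m pendant '[0,4,0,0,85]'
```

```text
time: 11.55
tool_pos: [579.5, 50.2, 10.0]
tcp_rot: [-177.4, -0.1, 176.6]
ft_force: [-1.3, -29.6, 4.0]
finger_gap: 84.8
time: 11.63
tool_pos: [579.6, 49.9, 10.4]
tcp_rot: [-177.1, -0.1, 176.6]
ft_force: [-0.8, -25.0, 3.3]
finger_gap: 85.0
```

Against the stop, the force rises to about 30 N with no further motion, so the foot is home. Backing straight out, then up.

```bash
python3 -m pendant '[0,-6,0,0,85, -1,-10,0,0,85, -1,-12,0,0,85, -2,-12,0,0,85, -2,-10,0,0,85, 0,0,0,0,85]'; python3 -m pendant '[-10,0,20,0,85, -10,0,25,0,85, -10,0,30,0,85, -10,0,30,0,85, -10,-5,30,0,85, -10,-10,30,0,85, -10,-15,30,0,85, -10,-20,30,0,85, -10,-20,30,0,85, -10,-20,30,0,85, -10,-20,20,0,85, 0,0,0,0,85]'; python3 look.py 11 586 151
```

```text
time: 12.13
tool_pos: [572.9, -2.6, 10.2]
tcp_rot: [-177.2, -0.1, 176.6]
ft_force: [-0.4, -0.6, -0.9]
finger_gap: 84.9
time: 13.13
tool_pos: [448.7, -114.4, 324.8]
tcp_rot: [-177.4, -0.5, 176.7]
ft_force: [0.3, 0.2, 1.0]
finger_gap: 84.9
scene lamp [588.5 152.9  43.7] 1931
   upper lamps mean [594.8 152.8] near top [593.2 152.9]
scene stand [ 670.4 -151.3   43.7] 1767
top lamp [585.4 152.4  43.2] 1418
   upper lamps mean [582.  149.1] near top [584.8 150.8]
top stand [ 667.6 -151.4   42.6] 944
[ 448.7 -114.4  324.8] [0.3 0.2 1. ] 13.1333
```

View pics/top_11.png

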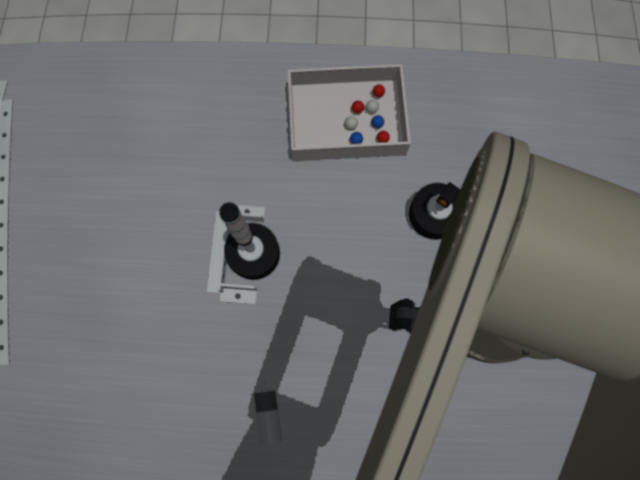

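View pics/scene_11.png

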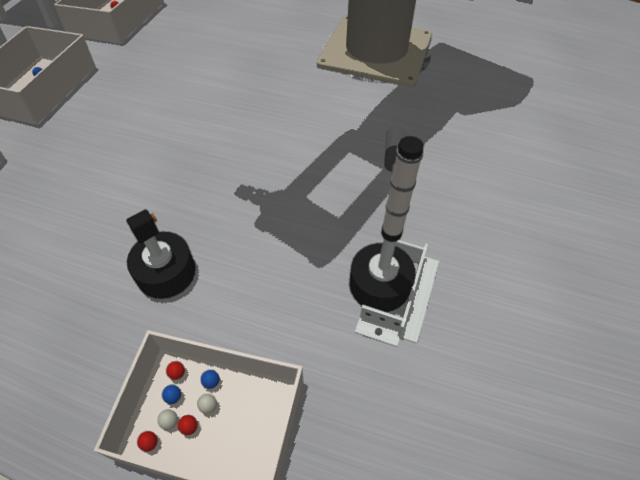

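The lamp stands upright in the bracket: its foot is at (252,250) in the top view and (383,275) in the scene view, against the stop at both. It measures (587, 152.6) against a home estimate of (586.5, 152). The stand hasn't moved and the robot is clear of everything.

```bash
python3 -c "
from bench import job
job.hand_in()"
```

```text
the job is handed in; nothing more can be done
```

The lamp is in the bracket, upright and against the back stop, and the job is handed in. I pushed it on its foot with the back of the open gripper's leading finger: one slanting leg onto the bracket's centre line, then straight in. At the stop the force rose to about 30 N with no further motion, so I backed straight out and lifted clear.

- **Lamp position:** the last check put the foot's centre at about (587, 152.6) mm, averaged over two views. Home was estimated at about (586.5, 152) mm, so it is well inside the 12 mm and 20 mm limits.
- **Upright:** the lamps line up over the foot in both views to within the camera offsets.
- **Stand:** it is within about 1 mm of where it started.
- **Robot:** it touches nothing, and the clock read about 13 s of the 56 s allowed.
- **Disagreements:** the two cameras differ by about 3 mm in x, as they did at the start. Some top-view readings of the lamp and stand were wrong while the arm blocked the view, so I ignored them. The last top-view reading of the stand was partly blocked too, but it agreed with the scene view.

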